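Eject a bearing block and trap it on the chute

TASK

Issue the bearing block from the spring dispenser: press the ejector pad down with one finger, and trap the block that springs out with the other finger while it is still on the chute, before it slides off the open end. Finish holding it so: one finger keeping the pad down, the other finger stopping the block. Do not lift the block, and leave the other things on the table where they are.

Things in the scene. Friction and masses are not known exactly. Their poses are not given: they have to be found in the camera images.
- dispenser: spring dispenser fixed to the table: a level aluminium chute with a grey housing at its closed +x end. Origin: on the table under the chute's centre line, at the latch tooth; x along the chute to the housing, y across, z up (other entries' x, y, z are in this frame). Chute: floor z = 30 mm, x -70 (open end) to 110 mm, 44 mm wide between 4 mm rails, rail tops z = 40 mm, open above for x -70 to 60
- housing (a point): middle of the top of the grey housing (z = 74 mm, x 60 to 110 mm), whose sprung follower plate pushes the block out along -x with 4 to 6 N. The follower's rod sticks out behind to x = 158 mm. Once let go, the block slides out at about 5 cm/s and, unless stopped, drops off the open end about 1.5 s later
- block: the bearing block to issue, loose on the chute floor: aluminium, black end caps, 46 mm along the chute, 40 wide, 32 high, about 0.15 kg. Origin: centre of its underside; latched it is at x = 23 mm, z = 30 mm, its front face at x = 0 against the latch tooth. It counts as popped once 6 mm or more further out, and as still on the chute until its centre reaches x = -52 mm
- catch (a point): point on the chute floor's centre line at x = -32 mm, 32 mm ahead of the latched block's front face, straight across from the pad's centre. A fingertip standing over it, 5 to 20 mm above the floor, stops the block
- pad_top (a point): centre of the top of the ejector pad, a steel plate 36 mm along the chute by 30 mm across, beside the chute at x = -32, y = -52 mm. Its top is at z = 54 mm when up, 44 mm fully down: level fingertips 52 mm apart, one on the pad and one over the catch point, then stand 14 mm above the chute floor. An 11 mm gap separates pad and rail; nothing there is higher than the pad
- ejector (a joint): how far the pad is pressed, m: 0 up, 0.010 fully down on its stop. It carries the latch tooth, 6 mm high above the chute floor, which frees the block when the pad is about 6 mm down; keep it more than 6.5 mm down. A spring raises it: 2 N at the top, 5 N at the bottom, plus up to 6 N of rubbing until the block is free
- spare: a spare bearing block identical to the one in the dispenser (46 x 40 x 32 mm), loose on the table beside it; leave it. Origin: centre of its underside
- cup: white plastic cup, 68 mm across, 85 mm tall, loose beside the dispenser's follower housing; leave it. Origin: centre of its underside
- carton: small cardboard carton, 70 x 50 x 35 mm, loose beside the dispenser on the pad side; leave it. Origin: centre of its underside
- jar: glass jar with steel cap, 60 mm across, 75 mm tall; leave it. Origin: centre of its underside
- wrench: steel wrench lying flat on the table, about 0.2 m long; leave it
Things that resemble listed ones, but are neither listed nor needed, are in the scene too. What is shaped like the block but blue or turquoise is not meant.

How it is judged:
By the outcome, as a careful person would: the job done as asked, in the order asked, and still so for the second after the job is handed in, while the arm keeps its last pose, push and grip.
It also fails if it takes over 29 s, if anything falls off the work surface, if the arm or the gripper's body presses on something with over 40 N, if the wrist force passes 120 N, or if a joint passes its speed limit or range.

ROBOT

A 6-joint arm with a two-finger parallel gripper is mounted at the origin on the work surface. World frame = base frame: x ahead of the robot, y to its left, z up, the work surface at z = 0. Lengths are in m, angles in rad, forces in N, time in s.
With the tool pointing down it reaches from about 0.35 to 0.85 m from the base axis. Payload 8.1 kg.
Tool frame: the origin (TCP) lies midway between the tips of the shut fingers; the grasp point (between the pads) lies robot.grip_depth behind it (robot.grip_depth is the distance from the TCP to the grasp point, in m); z points along the fingers, y is the line along which they close (so a half turn about z gives the same grasp; the last joint's range is limited). The gripper opens to 93 mm and grips with 3 to 60 N. Pads are 15 mm wide; open, the fingers measure 128 mm over their backs; the gripper's body (75 mm by 188 mm) begins 65 mm behind the grasp point.
Start: joints at [-0.085, 0.13, 1.488, -0, 1.523, -0.085], TCP at [0.6, 0, 0.219] pointing down, gripper open.
Joint ranges: [-2.96, 2.96], [-0.89, 2.26], [0.02, 2.5], [-1.34, 4.48], [0, 2.73], [-2.66, 2.66]. Speed limits (rad/s): [2.39, 2.39, 2.79, 3.14, 3.14, 3.14].

INTERFACE

Orientations are given as a rotation vector (axis times angle).
In Python, from plant import robot gives the robot as it stands.
- The arm moves only by the tool carry_out, never from a script. Its argument "rows" is a list of rows, each a list of 6 numbers: the shift along the tool's x, y, z in m, then the turn, a rotation vector about the tool's x, y, z in degrees. A call has 1 to 12 rows; each row is the pose to reach, as a shift and turn from the pose commanded when the call began, along the tool's axes at that moment; what a row does not reach only later rows make up. A row lasts 1/8 s, in which the tool goes at most 62.5 mm and 10.7 degrees, less where a joint would pass 70% of its speed; a pose out of reach is approached as far as the arm can. A call with a gripper value outside its range is refused whole. "jaw" is the closure in counts, from 0 (fully open) to 255 (shut), set as the call begins (left out, the last holds). The fingers move at their own pace and stop on an object; "force" is the grip in N (left out, the last holds). Time passes only in rows, so rows that repeat a pose let the fingers close. It gives the time, the measured TCP pose, the force, the opening and the grip force at its end, in the units of the state.
- robot.read_state(): the state, without advancing time (a new reading comes with each control period).
- robot.read_camera(name): name is "scene" or "side" or "wrist"; returns the picture (384x512x3 uint8, red, green, blue); there is no depth.
- robot.camera_model(name): a dict with "fx", "fy", "cx", "cy" (pixels), "R" (3x3) and "t" (3): a world point X has camera coordinates R X + t; the wrist camera has in their place "mount" (4x4, takes a point from camera to tool coordinates, whose origin is the TCP and whose axes are the flange's). Camera axes: x right, y down, z forward; pixel columns grow to the right and rows downward; lengths in m; the calibration is good to about 2 mm. A picture is of the moment at which its call begins: read the wrist's pose just before it. camera_model takes no time and is no camera call.
- robot.close_job(): hands the job in; it is judged then, once.
Trained networks look in the newest picture that a camera, given by its name, has taken for a name from the list of things; names that differ only in an ending like _2 or _b are one class to them, and where a whole thing is asked for, a point or a joint stands for the part that bears it (a point fixed in the world has none). Each returns a list of dicts, best first, with "conf" (0 to 1); they miss things now and then, are a little off and sometimes report something else, mostly with a low value. They report only what shows in the picture. A call takes as long as a camera call. They do not tell look-alikes from the thing itself.
- robot.outline_of(camera, target): "pixels" (384x512 bool, what is visible of it) and "pixel" ([column, row] in pixels, amid what is visible of it).
The state is a dict: "t": time; "q": joint angles; "dq": joint speeds; "joint_torque": joint torques, N m; "tool_pos": TCP position; "orientation": TCP orientation; "force": force on the tool from outside, world axes, zero at the start; "wrist_torque": the same for the moment, N m; "opening": finger opening in m; "gripper_force": force on a finger pad.
Only numpy, scipy, OpenCV 4.12 (cv2) and the standard library are available. Lean on these libraries where they do the work, as an engineer would, in place of code of your own. Each camera call takes 0.05 s, during which the arm holds its last target. There are 200 camera calls.

## Working session

There is one attempt and no reset: what is moved stays moved. The work goes in short steps, Python scripts to look and compute and a tool call to move; the robot and the scene stay as the last step left them, time stands still between calls to the robot, and variables do not carry over. Pictures are saved under pics/ and viewed, at most 10 in all, crops included, and the job is handed in when it is done.

Besides the shell and the picture viewer there is one more tool, called after "Emit:" as name([rows], argument=value, ...), one row to a line, values as JSON. carry_out: Moves the arm, as the interface text tells. Its arguments: {"type":"object","properties":{"rows":{"type":"array"},"jaw":{"type":"number"},"force":{"type":"number"}},"required":["rows"]}

```bash
ls; mkdir -p pics; python3 - <<'E'
from plant import robot
import cv2,numpy as np
s=robot.read_state();print(s['t'],s['tool_pos'],s['orientation'],s['opening'],robot.grip_depth)
a=robot.read_camera("scene");b=robot.read_camera("side")
cv2.imwrite("pics/a.png",cv2.resize(a[:,:,::-1],(800,600),interpolation=cv2.INTER_CUBIC))
cv2.imwrite("pics/b.png",cv2.resize(b[:,:,::-1],(800,600),interpolation=cv2.INTER_CUBIC))
for c in("scene","side"):
  m=robot.camera_model(c);R=np.array(m["R"]);print(c,m["fx"],"pos",(-R.T@np.array(m["t"])).round(3))
  for n in("dispenser","housing","block","pad_top","spare","cup","carton","jar"):
    print(c,n,[(round(d["conf"],2),np.round(d["pixel"]).tolist(),int(d["pixels"].sum())) for d in robot.outline_of(c,n)][:4])
E
```

```text
pics
0.0 [5.99425467e-01 5.27832194e-05 2.17595612e-01] [-2.22045002e+00 -2.22045311e+00  1.88801050e-03] 0.0930906761232482 0.0188
scene 469.1163214586292 pos [1.074 0.623 1.078]
scene dispenser [(0.73, [237.0, 202.0], 1704)]
scene housing [(0.67, [238.0, 206.0], 1660)]
scene block [(0.74, [174.0, 201.0], 305), (0.73, [236.0, 195.0], 235)]
scene pad_top [(0.46, [211.0, 192.0], 184), (0.35, [282.0, 193.0], 674)]
scene spare [(0.67, [252.0, 176.0], 236), (0.57, [237.0, 206.0], 1677)]
scene cup [(0.96, [283.0, 193.0], 698)]
scene carton [(0.89, [210.0, 229.0], 504)]
scene jar [(0.86, [381.0, 288.0], 712), (0.64, [237.0, 205.0], 1616)]
side 489.323869244283 pos [-0.075  0.884  1.199]
side dispenser [(0.91, [255.0, 197.0], 1134)]
side housing [(0.77, [254.0, 201.0], 1191)]
side block [(0.74, [213.0, 218.0], 227), (0.68, [250.0, 164.0], 191), (0.61, [261.0, 192.0], 140)]
side pad_top [(0.65, [259.0, 181.0], 95)]
side spare [(0.78, [291.0, 204.0], 229)]
side cup [(0.67, [254.0, 198.0], 1072), (0.63, [276.0, 221.0], 581)]
side carton [(0.82, [228.0, 191.0], 333)]
side jar [(0.72, [198.0, 306.0], 586)]
```

View pics/a.png

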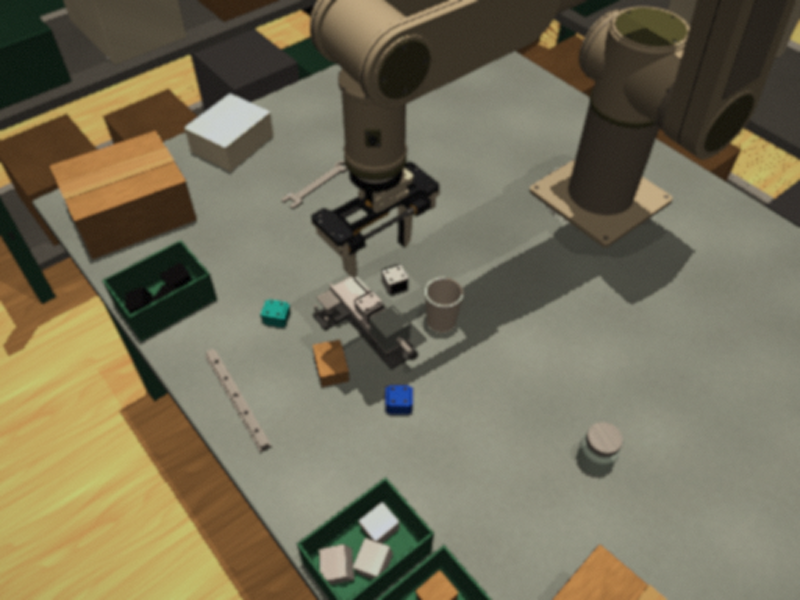

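View pics/b.png

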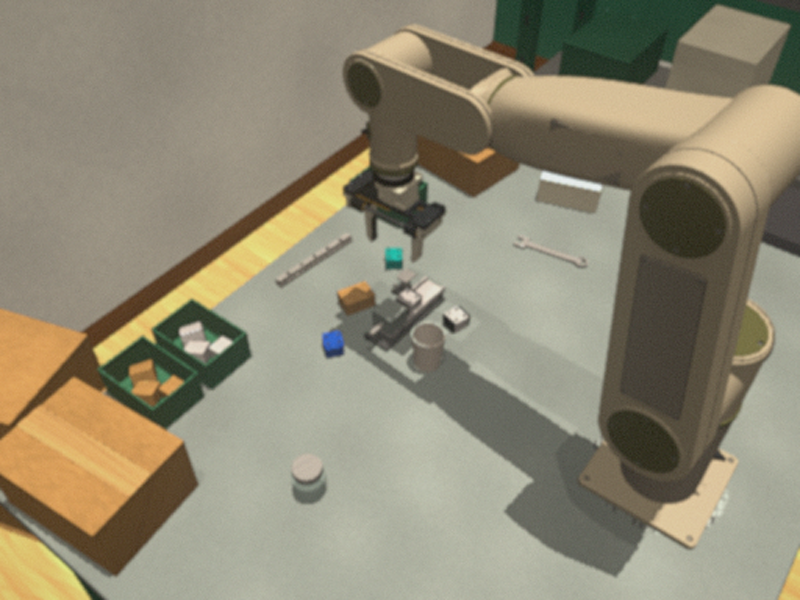

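The scene view shows the dispenser with its open end up-left. The housing is at native pixel ~(247,215), the pad at (211,192) and the latched block at (236,195). Look-alikes are the spare at (252,176), a teal block at (176,200) and a blue block at (255,255). The target is the silver block on the chute.

```bash
cat > h.py <<'E'
from plant import robot
import numpy as np, cv2
from scipy.spatial.transform import Rotation as Rot
def cam(c,s=None):
    m=robot.camera_model(c)
    if c=="wrist":
        T=np.eye(4);T[:3,:3]=Rot.from_rotvec(s["orientation"]).as_matrix();T[:3,3]=s["tool_pos"]
        M=T@np.array(m["mount"]);R=M[:3,:3].T;t=-R@M[:3,3]
    else: R,t=np.array(m["R"]),np.array(m["t"])
    return np.array([[m["fx"],0,m["cx"]],[0,m["fy"],m["cy"]],[0,0,1]]),R,t
def back(C,px,z):
    K,R,t=C;d=R.T@np.linalg.solve(K,[px[0],px[1],1]);o=-R.T@t
    return o+d*(z-o[2])/d[2]
def proj(C,X):
    K,R,t=C;p=(R@np.atleast_2d(X).T+t[:,None]);p=K@p;return (p[:2]/p[2]).T
E
python3 - <<'E'
from h import *
S,D=cam("scene"),cam("side")
for n,a,b,z in(("block",(236,195),(261,192),.055),("pad",(211,192),(259,181),.052),("spare",(252,176),(291,204),.025),("carton",(210,229),(228,191),.03),("cup",(283,193),(276,221),.05)):
    print(n,back(S,a,z).round(3),back(D,b,z).round(3))
print(robot.camera_model("wrist"))
E
```

```text
block [ 0.594 -0.034  0.055] [ 0.588 -0.034  0.055]
pad [ 0.64  -0.089  0.052] [ 0.626 -0.074  0.052]
spare [ 0.498 -0.081  0.025] [ 0.493 -0.073  0.025]
carton [ 0.708 -0.002  0.03 ] [0.694 0.009 0.03 ]
cup [0.484 0.04  0.05 ] [0.478 0.036 0.05 ]
{'fx': 297.42774505773014, 'fy': 297.42774505773014, 'cx': 259.0234495843299, 'cy': 186.73835504053628, 'mount': array([[ 8.00038266e-04, -9.53373283e-01, -3.01792550e-01,
         8.51882163e-02],
       [ 9.99999676e-01,  7.90956889e-04,  1.52292828e-04,
         6.23511464e-04],
       [ 9.35129833e-05, -3.01792574e-01,  9.53373606e-01,
        -1.66632083e-01],
       [ 0.00000000e+00,  0.00000000e+00,  0.00000000e+00,
         1.00000000e+00]])}
```

```bash
python3 - <<'E'
from h import *
s=robot.read_state();w=robot.read_camera("wrist");C=cam("wrist",s)
cv2.imwrite("pics/w.png",cv2.resize(w[:,:,::-1],(800,600),interpolation=cv2.INTER_CUBIC))
for n,z in(("housing",.074),("block",.062),("pad_top",.054),("spare",.03),("cup",.08),("carton",.035)):
    print(n,[(round(d["conf"],2),np.round(d["pixel"]).tolist(),int(d["pixels"].sum()),back(C,d["pixel"],z).round(3).tolist(),np.round(cv2.minAreaRect(np.argwhere(d["pixels"])[:,::-1].astype(np.float32)),1) if 0 else "") for d in robot.outline_of("wrist",n)][:3])
E
```

```text
housing [(0.63, [258.0, 178.0], 7625, [0.6, -0.004, 0.074], '')]
block [(0.93, [310.0, 48.0], 1784, [0.652, 0.128, 0.062], ''), (0.9, [338.0, 272.0], 598, [0.7, -0.13, 0.062], ''), (0.67, [250.0, 202.0], 1248, [0.59, -0.036, 0.062], '')]
pad_top [(0.67, [284.0, 234.0], 1062, [0.632, -0.081, 0.054], '')]
spare [(0.59, [182.0, 218.0], 889, [0.501, -0.07, 0.03], '')]
cup [(0.56, [149.0, 137.0], 4085, [0.488, 0.042, 0.08], '')]
carton [(0.97, [341.0, 166.0], 2696, [0.7, 0.0, 0.035], ''), (0.37, [148.0, 136.0], 4047, [0.47, 0.037, 0.035], '')]
```

View pics/w.png

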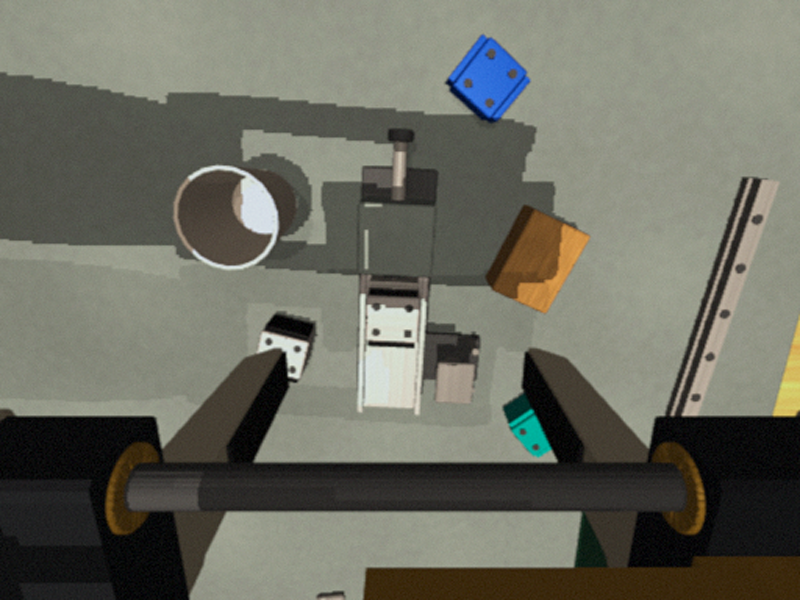

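The wrist view shows the silver latched block on the chute at (392,318) display px. The pad is at (455,382) right of the open half, the spare at (285,345), teal at (528,425), blue at (488,78), and the carton at (540,258). I'll check this in one close crop with the fitted corners.

```bash
python3 - <<'E'
from h import *
w=cv2.imread("pics/w.png");
s=robot.read_state();w=robot.read_camera("wrist")[:,:,::-1]
c=cv2.resize(w[165:270,215:320],(600,600),interpolation=cv2.INTER_CUBIC)
cv2.imwrite("pics/c.png",c)
E
```

```text
(no output)
```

View pics/c.png

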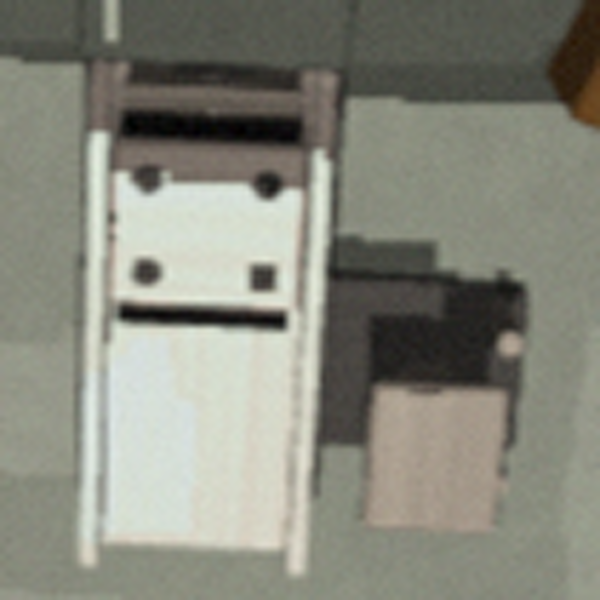

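The crop confirms the silver block with black caps behind the tooth at crop (200,235). Pad-top corners are at (362,527), (498,530), (507,388) and (372,382). Rail ends are at (78,566) and (305,575).

```bash
python3 - <<'E'
from h import *
from scipy.optimize import least_squares
s=robot.read_state();C=cam("wrist",s)
L=np.array([[-70,26,40],[-70,-26,40],[-50,-37,54],[-50,-67,54],[-14,-37,54],[-14,-67,54],[-70,22,30],[-70,-22,30]])/1e3
P=np.array([[78,566],[305,575],[362,527],[498,530],[372,382],[507,388],[105,542],[285,548]])/5.714+[215,165]-.4
def W(p,L): 
    c,q=np.cos(p[2]),np.sin(p[2]);return np.c_[p[0]+c*L[:,0]-q*L[:,1],p[1]+q*L[:,0]+c*L[:,1],L[:,2]]
f=lambda p:(proj(C,W(p,L))-P).ravel()
r=least_squares(f,[.59,-.05,1.55],loss="soft_l1");p=r.x
print(p,np.degrees(p[2]),f(p).reshape(-1,2).round(1).tolist())
pts=W(p,np.array([[-32,-52,54],[-32,0,30],[-32,-26,44],[23,0,30]])/1e3);print(pts.round(4))
for c in("scene","side"): print(c,proj(cam(c),pts[[0,3]]+[[0,0,0],[0,0,.025]]).round(0))
print(s["t"],s["tool_pos"],Rot.from_rotvec(s["orientation"]).as_matrix().round(3))
E
```

```text
[ 0.58910516 -0.06184063  1.53707958] 88.06817270546063 [[0.6, -0.1], [0.1, -0.5], [-0.2, 0.4], [-0.3, 0.6], [-0.4, -0.1], [0.4, -0.4], [-0.5, 0.1], [0.4, 0.0]]
[[ 0.64   -0.0956  0.054 ]
 [ 0.588  -0.0938  0.03  ]
 [ 0.614  -0.0947  0.044 ]
 [ 0.5899 -0.0389  0.03  ]]
scene [[210. 190.]
 [236. 193.]]
side [[259. 175.]
 [261. 191.]]
1.3 [6.00005571e-01 3.77849707e-06 2.18640936e-01] [[ 0.  1. -0.]
 [ 1. -0. -0.]
 [-0. -0. -1.]]
```

Emit:
carry_out([
  [-0.05,0.007,0.02,0,0,1],
  [-0.095,0.014,0.06,0,0,1.9],
  [-0.095,0.014,0.11,0,0,1.9],
  [-0.095,0.014,0.129,0,0,1.9],
  [-0.095,0.014,0.129,0,0,1.9],
  [-0.095,0.014,0.129,0,0,1.9],
], jaw=157, force=30)

```text
t: 2.05
tool_pos: [0.6156, -0.0947, 0.0922]
orientation: [2.255, 2.183, 0.003]
force: [0.7, 0.3, -0.2]
opening: 0.039
gripper_force: 0.0
```

```bash
python3 - <<'E'
from h import *
from itertools import product
S=[robot.read_state()]
w=robot.read_camera("wrist")[:,:,::-1].copy();s=robot.read_state()
print(s["tool_pos"],s["orientation"],s["opening"],s["force"])
b=robot.read_camera("side")[:,:,::-1].copy(); a=robot.read_camera("scene")[:,:,::-1].copy()
s=robot.read_state();print(s["tool_pos"],s["opening"],Rot.from_rotvec(s["orientation"]).as_matrix().round(4).tolist())
def crop(im,cx,cy,h=40): return cv2.resize(im[cy-h:cy+h,cx-h:cx+h],(400,400),interpolation=cv2.INTER_CUBIC)
o=np.zeros((600,800,3),np.uint8)
o[:,:400]=0
o[:300,:400]=cv2.resize(w,(400,300),interpolation=cv2.INTER_AREA)
o[200:600,:400]=cv2.resize(w[150:384,140:374],(400,400),interpolation=cv2.INTER_CUBIC)
o[:300,400:]=crop(a,215,185)[50:350];o[300:,400:]=crop(b,258,178)[50:350]
cv2.imwrite("pics/d.png",o)
E
```

```text
[ 0.61583499 -0.09479911  0.09249528] [2.25443229 2.18293025 0.00347396] 0.03712336156105616 [ 0.06408995 -0.38396036  0.53023866]
[ 0.61559561 -0.09486324  0.09213344] 0.03555896990962382 [[0.0324, 0.9995, 0.0037], [0.9995, -0.0324, -0.0009], [-0.0007, 0.0037, -1.0]]
```

View pics/d.png

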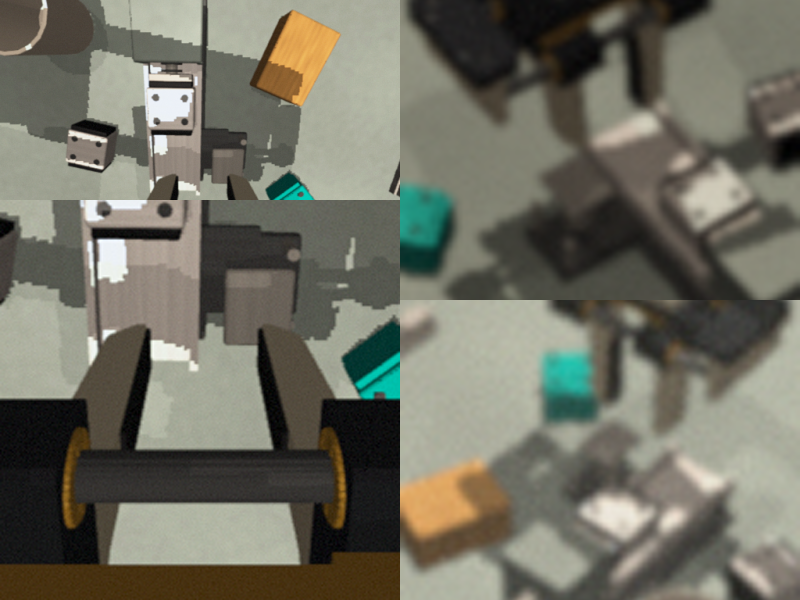

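The close view shows tips only about 8 mm thick, at crop (138,330) and (268,330), with the teal block just right of the pad. I'll verify the pad corners from here and check the teal clearance.

```bash
python3 - <<'E'
from h import *
s=robot.read_state();w=robot.read_camera("wrist");C=cam("wrist",s)
p=[.5891,-.0618,1.53708]
P=np.array([[225,270-0],[297,266],[297,344],[226,345]]);P=P*1.0;P[:,1]-=200
P=P/1.709+[140,150]
L=np.array([[-14,-37,54],[-14,-67,54],[-50,-67,54],[-50,-37,54]])/1e3
c,q=np.cos(p[2]),np.sin(p[2])
W=np.c_[p[0]+c*L[:,0]-q*L[:,1],p[1]+q*L[:,0]+c*L[:,1],L[:,2]]
print(proj(C,W).round(1).tolist(),P.round(1).tolist())
B=np.array([back(C,x,.054) for x in P]);print(B.round(4).tolist(),B.mean(0),W.mean(0))
for n in ((351,355),(385,345),(400,360)): print(back(C,np.array([n[0],n[1]-200])/1.709+[140,150],.03).round(3))
m=robot.outline_of("wrist","block"); print([(d["conf"],d["pixel"],back(C,d["pixel"],.032).round(3)) for d in m])
# fingertip projections
R=Rot.from_rotvec(s["orientation"]).as_matrix()
for y in(-.026,-.018,.018,.026): print(y,((proj(C,(s["tool_pos"]+R@[0,y,0]))-[140,150])*1.709+[0,200]).round(0))
E
```

```text
[[271.0, 189.7], [312.3, 189.7], [309.7, 234.6], [270.3, 234.6]] [[271.7, 191.0], [313.8, 188.6], [313.8, 234.3], [272.2, 234.8]]
[[0.6261, -0.078, 0.054], [0.6566, -0.0773, 0.054], [0.6575, -0.1138, 0.054], [0.6259, -0.1133, 0.054]] [ 0.6415215  -0.09560215  0.054     ] [ 0.63999173 -0.09553473  0.054     ]
[ 0.689 -0.133  0.03 ]
[ 0.706 -0.128  0.03 ]
[ 0.714 -0.137  0.03 ]
[(0.95, [368.4, 248.3], array([ 0.709, -0.14 ,  0.032])), (0.94, [216.7, 137.3], array([ 0.586, -0.041,  0.032]))]
-0.026 [[130. 348.]]
-0.018 [[152. 348.]]
0.018 [[251. 348.]]
0.026 [[273. 348.]]
```

Emit:
carry_out([
  [0,0,0.01,0,0,0],
  [0,0,0.02,0,0,0],
  [0,0,0.028,0,0,0],
  [0,0,0.028,0,0,0],
  [0,0,0.028,0,0,0],
], jaw=134)

```text
t: 2.92
tool_pos: [0.614, -0.095, 0.0616]
orientation: [-2.258, -2.184, 0.0]
force: [0.1, 1.2, 0.4]
opening: 0.0443
gripper_force: 0.0
```

```bash
python3 - <<'E'
from h import *
w=robot.read_camera("wrist");s=robot.read_state()
print(s["t"],s["tool_pos"],s["opening"],s["force"])
b=robot.read_camera("side");a=robot.read_camera("scene");s=robot.read_state();print(s["tool_pos"],s["opening"],s["force"])
o=np.zeros((600,800,3),np.uint8)
o[:,:400]=cv2.resize(w[150:384,180:336,::-1],(400,600),interpolation=cv2.INTER_CUBIC)
o[:300,400:]=cv2.resize(a[155:215,175:255,::-1],(400,300),interpolation=cv2.INTER_CUBIC)
o[300:,400:]=cv2.resize(b[148:208,218:298,::-1],(400,300),interpolation=cv2.INTER_CUBIC)
cv2.imwrite("pics/e.png",o)
E
```

```text
2.975 [ 0.61427918 -0.09504871  0.06194684] 0.04394343093422021 [0.19796124 0.23053573 0.87210276]
[ 0.61437318 -0.09509354  0.06214838] 0.04420725818887563 [0.80199428 0.06487727 0.18621002]
```

View pics/e.png

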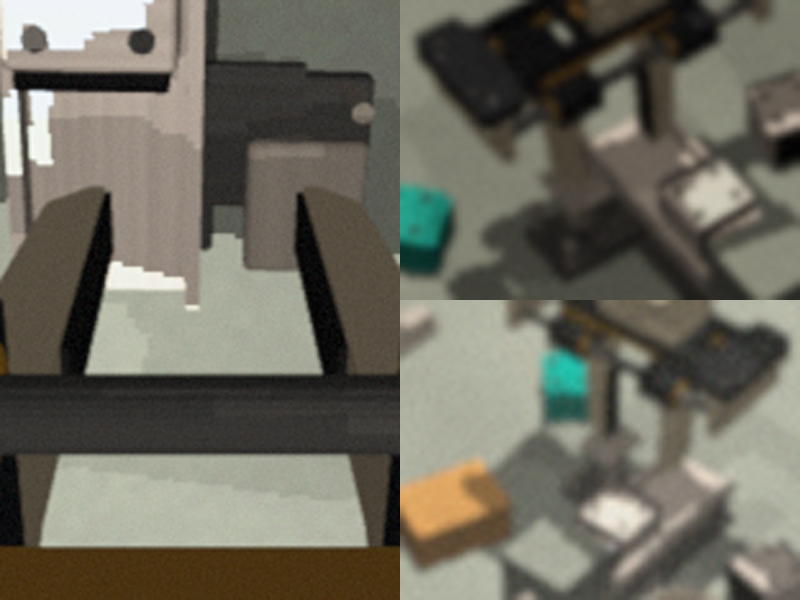

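The tips are well placed: the right one over the middle of the pad, the left one inside the chute ahead of the block. Pressing now.

Emit:
carry_out([
  [0,0,0.006,0,0,0],
  [0,0,0.012,0,0,0],
  [0,0,0.0165,0,0,0],
  [0,0,0.0175,0,0,0],
  [0,0,0.0175,0,0,0],
  [0,0,0.0175,0,0,0],
  [0,0,0.0175,0,0,0],
  [0,0,0.0175,0,0,0],
  [0,0,0.0175,0,0,0],
])

```text
t: 4.2
tool_pos: [0.6144, -0.0952, 0.0446]
orientation: [2.257, 2.184, 0.001]
force: [2.9, -1.8, 5.8]
opening: 0.0442
gripper_force: 4.5
```

```bash
python3 - <<'E'
from h import *
w=robot.read_camera("wrist");s=robot.read_state()
print(s["t"],s["tool_pos"],s["opening"],s["force"],s["wrist_torque"])
b=robot.read_camera("side");a=robot.read_camera("scene");s=robot.read_state();print(s["tool_pos"],s["opening"],s["force"])
C=cam("wrist",s)
print([(d["conf"],d["pixel"],back(C,d["pixel"],.062).round(3)) for d in robot.outline_of("wrist","block")])
o=np.zeros((600,800,3),np.uint8)
o[:,:400]=cv2.resize(w[100:334,180:336,::-1],(400,600),interpolation=cv2.INTER_CUBIC)
o[:300,400:]=cv2.resize(a[155:215,175:255,::-1],(400,300),interpolation=cv2.INTER_CUBIC)
o[300:,400:]=cv2.resize(b[148:208,218:298,::-1],(400,300),interpolation=cv2.INTER_CUBIC)
cv2.imwrite("pics/f.png",o)
E
```

```text
4.25 [ 0.6144505  -0.0952035   0.04459262] 0.04399263880735917 [ 2.625697   -1.71681696  4.62318079] [-0.17991897 -0.5035403   0.22048805]
[ 0.61443149 -0.09521944  0.04458059] 0.04409809677161146 [ 2.49892246 -0.89532195  5.0850314 ]
[(0.82, [391.4, 257.6], array([ 0.69 , -0.102,  0.062])), (0.67, [208.9, 189.8], array([ 0.59 , -0.058,  0.062]))]
```

View pics/f.png

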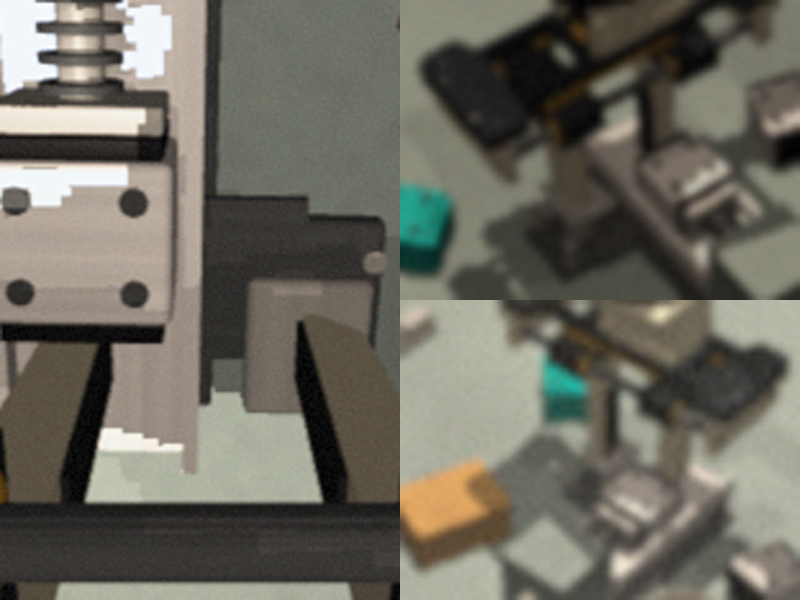

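The block has popped out, with its front cap at crop (80,332) against the left finger and the plunger behind it. The pad is held about 9.4 mm down. I'll hold briefly and confirm it has settled.

Emit:
carry_out([
  [0,0,0,0,0,0],
  [0,0,0,0,0,0],
  [0,0,0,0,0,0],
  [0,0,0,0,0,0],
  [0,0,0,0,0,0],
  [0,0,0,0,0,0],
  [0,0,0,0,0,0],
  [0,0,0,0,0,0],
])

```text
t: 5.4
tool_pos: [0.6145, -0.0952, 0.0446]
orientation: [2.257, 2.184, 0.001]
force: [2.1, -1.1, 4.9]
opening: 0.0443
gripper_force: 4.5
```

```bash
python3 - <<'E'
from h import *
w=robot.read_camera("wrist");s=robot.read_state()
print(s["t"],s["tool_pos"],s["opening"],s["force"]);C=cam("wrist",s)
print([(d["conf"],d["pixel"],back(C,d["pixel"],.062).round(3)) for d in robot.outline_of("wrist","block")])
o=cv2.resize(w[100:334,180:336,::-1],(400,600),interpolation=cv2.INTER_CUBIC)
f=cv2.imread("pics/f.png")[:,:400]
print("front-cap rows", [np.argmin(i[300:345,60:160].mean((1,2)))+300 for i in (f,o)], "mean diff",cv2.absdiff(f,o).mean())
E
```

```text
5.45 [ 0.61444116 -0.09521751  0.04456559] 0.04394950660118658 [ 2.32356336 -1.95231414  6.23648032]
[(0.9, [208.8, 190.2], array([ 0.59 , -0.058,  0.062])), (0.78, [392.0, 257.9], array([ 0.691, -0.102,  0.062]))]
front-cap rows [np.int64(338), np.int64(338)] mean diff 2.1238694444444444
```

```bash
python3 -c "
from plant import robot
print(robot.close_job())"
```

```text
the job is handed in; nothing more can be done
None
```

The job is handed in: the block popped out and rests against one finger on the chute, unmoved over a further second, while the other finger holds the ejector pad about 9.4 mm down.

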